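# Ring up a pecorino on the counter scale

## Task

Price the cheese that lies on the scale: with the fingertips, fingers closed, push the printer's cover fully shut, then press fully down the product key whose colour matches the rind of that cheese, then press the green print key fully down, and let each key come back up. Press no other key, press none before the cover is shut, and leave the cheeses and the other things on the counter where they are.

Things in the scene. Friction and masses are not known exactly. Their poses are not given: they have to be found in the camera images.
- scale: fixed light grey counter scale, 360 by 360 mm; its place and turn vary. Origin at the centre of its underside, x away from the robot, y left, z up. Front left (x -0.18 to -0.035, y -0.07 to 0.18): console rising away from the robot at 15 deg (48 mm high at its front, 87 at its rear) with 8 keys and a display. Front right: label printer (104 mm wide, 112 mm high when shut). Behind: platter
- platter (a point): centre of the top of the steel weighing platter (220 by 340 mm, 105 mm above the counter); axes as the scale's
- cover (a joint): dark cover on top of the label printer, 127 by 104 by 6 mm, hinged at its rear edge. 0 rad = shut and level; positive = its front edge (robot's side) is up. Starts ajar at 0.4 to 0.8; stiff hinge, no spring: it stays where it is left. About 1 N at its middle pushes it down; at 0 it meets a firm stop
- cover_hinge (a point): fixed point over the cover's hinge, mid-width, level with the upper face of the shut cover (112 mm above the counter); axes as the scale's. The hinge line runs along the scale's y, 8 mm below. The shut cover reaches from here 125 mm towards -x of the scale (the robot) and 52 mm to either side; scale-frame place (-0.052, -0.126, 0.112)
- red_key_top (a point): centre of the top face of the red key (26 by 26 mm), upper row (nearer the platter), left column (+y); z is the keypad's outward normal (leans 15 deg from vertical towards the robot), y as the scale's y. The face is 7 mm proud of the keypad and goes down 4 mm along -z; 45 mm or more to the next key's centre
- straw_key_top (a point): centre of the top face of the straw-yellow key (26 by 26 mm), lower row (nearer the robot), second column; z is the keypad's outward normal (leans 15 deg from vertical towards the robot), y as the scale's y. The face is 7 mm proud of the keypad and goes down 4 mm along -z; 45 mm or more to the next key's centre
- ash_key_top (a point): centre of the top face of the charcoal-black key with a light rim (26 by 26 mm), upper row (nearer the platter), third column; z is the keypad's outward normal (leans 15 deg from vertical towards the robot), y as the scale's y. The face is 7 mm proud of the keypad and goes down 4 mm along -z; 45 mm or more to the next key's centre
- print_key_top (a point): centre of the top face of the wide green print key with a white paper mark (26 by 46 mm, the 46 along y), lower row (nearer the robot), right column, next to the printer; z is the keypad's outward normal (leans 15 deg from vertical towards the robot), y as the scale's y. The face is 7 mm proud of the keypad and goes down 4 mm along -z; 45 mm or more to the next key's centre
- red_key (a joint): red product key, 26 by 26 mm, upper row (nearer the platter), left column (+y); scale-frame x -0.085, y 0.145. 0 m when up, 0.004 fully down; spring: moves from 1.5 N, fully down at 5 N, returns when released. Its top stands 7 mm proud of the keypad
- straw_key (a joint): straw-yellow product key, 26 by 26 mm, lower row (nearer the robot), second column; scale-frame x -0.13, y 0.1. 0 m when up, 0.004 fully down; spring: moves from 1.5 N, fully down at 5 N, returns when released. Its top stands 7 mm proud of the keypad
- ash_key (a joint): charcoal-black product key, 26 by 26 mm, upper row (nearer the platter), third column; scale-frame x -0.085, y 0.055. 0 m when up, 0.004 fully down; spring: moves from 1.5 N, fully down at 5 N, returns when released. Its top stands 7 mm proud of the keypad
- print_key (a joint): wide green print key, 26 by 46 mm, lower row (nearer the robot), right column, next to the printer; scale-frame x -0.13, y -0.005. 0 m when up, 0.004 fully down; spring: moves from 1.5 N, fully down at 5 N, returns when released. Its top stands 7 mm proud of the keypad
- white_key (a joint): white product key, 26 by 26 mm, upper row (nearer the platter), second column; scale-frame x -0.085, y 0.1. 0 m when up, 0.004 fully down; spring: moves from 1.5 N, fully down at 5 N, returns when released. Its top stands 7 mm proud of the keypad
- blue_key (a joint): blue product key, 26 by 26 mm, lower row (nearer the robot), left column (+y); scale-frame x -0.13, y 0.145. 0 m when up, 0.004 fully down; spring: moves from 1.5 N, fully down at 5 N, returns when released. Its top stands 7 mm proud of the keypad
- violet_key (a joint): violet product key, 26 by 26 mm, lower row (nearer the robot), third column; scale-frame x -0.13, y 0.055. 0 m when up, 0.004 fully down; spring: moves from 1.5 N, fully down at 5 N, returns when released. Its top stands 7 mm proud of the keypad
- tare_key (a joint): wide grey tare key with a white ring, 26 by 46 mm, upper row (nearer the platter), right column, next to the printer; scale-frame x -0.085, y -0.005. 0 m when up, 0.004 fully down; spring: moves from 1.5 N, fully down at 5 N, returns when released. Its top stands 7 mm proud of the keypad
- red_cheese: loose wheel of cheese 116 mm across and 60 mm high, about 0.65 kg, red rind with a thin cream ring on top; origin at the centre of its underside, z up. One of the three wheels lies on the scale's platter, the other two on the wooden riser. Leave it where it is
- straw_cheese: loose wheel of cheese 116 mm across and 60 mm high, about 0.65 kg, straw-yellow rind with a thin cream ring on top; origin at the centre of its underside, z up. One of the three wheels lies on the scale's platter, the other two on the wooden riser. Leave it where it is
- ash_cheese: loose wheel of cheese 116 mm across and 60 mm high, about 0.65 kg, charcoal-black rind with a thin cream ring on top; origin at the centre of its underside, z up. One of the three wheels lies on the scale's platter, the other two on the wooden riser. Leave it where it is
- knife: cheese knife 200 mm long, wooden handle and steel blade, lying on the pale wooden board at the right; origin on its underside near the bolster, x along the blade. Leave alone
- bowl: white bowl of olives 110 mm across, 50 mm high, at the left front; origin at the centre of its underside. Leave alone
- honey: amber honey jar 68 mm across, 90 mm high, at the left; origin at the centre of its underside. Leave alone
- wine: green wine bottle 74 mm across, 300 mm high, standing right of the scale; origin at the centre of its underside. Leave alone
- terminal: black card terminal 160 by 78 by 30 mm, lying at the right front; origin at the centre of its underside, x along its length. Leave alone
Things that resemble listed ones, but are neither listed nor needed, are in the scene too. Of the things shaped like the straw_cheese, the yellow one is meant. Several things have the shape of the red_cheese; the one meant has the colours described above.

How it is judged:
By the outcome, as a careful person would: the job done as asked, in the order asked, and still so for the second after the job is handed in, with the robot touching nothing.
It also fails if it takes over 40 s, if anything falls off the work surface, if the arm or the gripper's body presses on something with over 40 N, if the wrist force passes 120 N, or if a joint passes its speed limit or range.

## Robot

A 6-joint arm with a two-finger parallel gripper is mounted at the origin on the work surface. World frame = base frame: x ahead of the robot, y to its left, z up, the work surface at z = 0. Lengths are in mm, angles in rad, forces in N, time in s.
With the tool pointing down it reaches from about 300 to 850 mm from the base axis. Payload 5.4 kg.
Tool frame: the origin (TCP) lies at the very end of the fingers, on their centre line; the grasp point (between the pads) lies bot.hold_point_z behind it (bot.hold_point_z is the distance from the TCP to the grasp point, in mm); z points along the fingers, y is the line along which they close (so a half turn about z gives the same grasp; the last joint's range is limited). The gripper opens to 85 mm and grips with 20 to 120 N. Pads are 22 mm wide; open, the fingers measure 114 mm over their backs; the gripper's body (76 mm by 85 mm) begins 54 mm behind the grasp point. The pads swing forward as they close: fully open they stand 13 mm farther back than shut.
Start: joints at [-1.447, 0.158, 1.597, -0, 1.386, -0.21], TCP at [188.366, -543.253, 231.299] pointing down, gripper open.
Joint ranges: [-2.91, 2.91], [-0.94, 2.29], [0.18, 2.7], [-1.29, 4.43], [0.17, 2.64], [-3, 3]. Speed limits (rad/s): [2.57, 2.57, 3.14, 3.14, 3.14, 3.14].

## Interface

Orientations are given as a 3x3 rotation matrix whose columns are the frame's x, y, z axes.
In Python, from workcell import bot gives the robot as it stands.
- The arm moves only by the shell command python3 -m creep 'ROWS' [FORCE]. ROWS is JSON, one flat list of numbers, 7 for each row, row after row: the shift along the world's x, y, z in cm, then the turn, a rotation vector about the world's x, y, z in degrees, then the gripper's target within -1 to 1 (fully open at 1, half-way at 0, shut at -1). A call has 1 to 5 rows; each row is the pose to reach, as a shift and turn from the pose commanded when the call began; what a row does not reach only later rows make up. A row lasts 1/10 s, in which the tool goes at most 50 mm and 8.59 degrees, less where a joint would pass 70% of its speed; a pose out of reach is approached as far as the arm can. A call with a gripper value outside its range is refused whole. The fingers move at their own pace and stop on an object; FORCE is the grip in N (left out, the last holds). Time passes only in rows, so rows that repeat a pose let the fingers close. It gives the time, the measured TCP pose, the force, the opening and the grip force at its end, in the units of the state.
- bot.read_state(): the state, without advancing time (a new reading comes with each control period).
- bot.capture(name): name is "scene" or "side" or "wrist"; returns the picture (384x512x3 uint8, red, green, blue); there is no depth.
- bot.camera_params(name): a dict with "mtx" (3x3 intrinsics, pixels), "R" (3x3) and "t" (3): a world point X has camera coordinates R X + t; the wrist camera has in their place "tool_from_camera" (4x4, takes a point from camera to tool coordinates, whose origin is the TCP and whose axes are the flange's). Camera axes: x right, y down, z forward; pixel columns grow to the right and rows downward; lengths in mm; the calibration is good to about 2 mm. The wrist camera is an equidistant fisheye: a pixel r from the principal point sees the ray r / f radians off the axis. A picture is of the moment at which its call begins: read the wrist's pose just before it. camera_params takes no time and is no camera call.
- bot.finish_job(): hands the job in; it is judged then, once.
The state is a dict: "time_s": time; "q": joint angles; "joint_vel": joint speeds; "joint_torque": joint torques, N m; "eef_pos": TCP position; "tcp_rot": TCP orientation; "ft_force": force on the tool from outside, world axes, zero at the start; "torque": the same for the moment, N m; "finger_gap": opening from 0.0 (shut) to 1.0 (fully open); "grip_force": force on a finger pad.
Only numpy, scipy, OpenCV 4.12 (cv2) and the standard library are available. Lean on these libraries where they do the work, as an engineer would, in place of code of your own. Each camera call takes 0.05 s, during which the arm holds its last target. There are 200 camera calls.

## Working session

There is one attempt and no reset: what is moved stays moved. The work goes in short steps, Python scripts to look and compute and a shell command to move; the robot and the scene stay as the last step left them, time stands still between calls to the robot, and variables do not carry over. Pictures are saved under pics/ and viewed, at most 10 in all, crops included, and the job is handed in when it is done.

```bash
mkdir -p pics; ls; python3 - <<'E'
from workcell import bot
import cv2,numpy as np
for n in("scene","side"):
    im=bot.capture(n); cv2.imwrite(f"pics/{n}0.png",im[:,:,::-1])
    p=bot.camera_params(n); print(n,{k:np.round(v,3).tolist() for k,v in p.items()})
s=bot.read_state();print(s['time_s'],s['eef_pos'],np.round(s['tcp_rot'],3).tolist(),s['ft_force'])
a=[cv2.imread(f"pics/{n}0.png") for n in("scene","side")]
E
```

```text
pics
scene {'mtx': [[396.761, 0.0, 250.881], [0.0, 396.761, 185.323], [0.0, 0.0, 1.0]], 'R': [[-0.834, 0.552, -0.015], [0.319, 0.458, -0.83], [-0.451, -0.697, -0.558]], 't': [441.155, -71.949, 1881.409]}
side {'mtx': [[498.02, 0.0, 256.463], [0.0, 498.02, 188.318], [0.0, 0.0, 1.0]], 'R': [[0.975, -0.221, 0.02], [-0.093, -0.489, -0.867], [0.201, 0.844, -0.497]], 't': [-527.204, 150.115, 1780.641]}
0.1 [ 188.29965559 -542.72876007  230.4103592 ] [[0.945, 0.328, -0.0], [0.328, -0.945, 0.002], [0.0, -0.002, -1.0]] [-0.22545707 -0.11340293  0.59661311]
```

View pics/scene0.png

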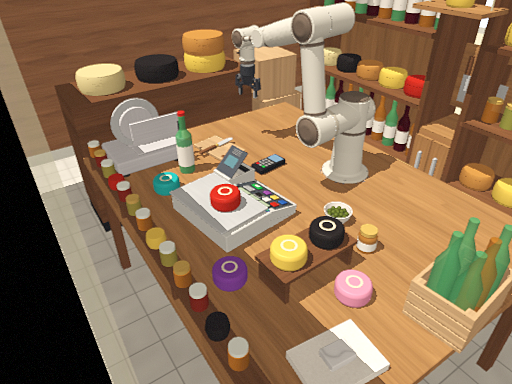

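View pics/side0.png

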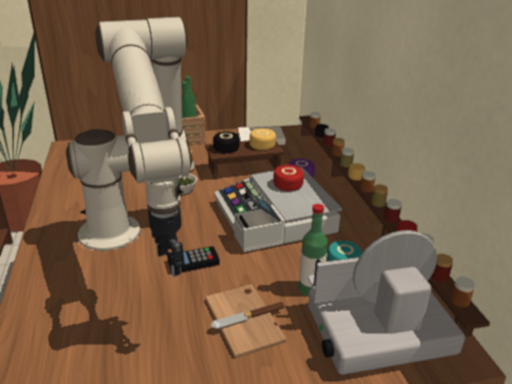

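The red cheese lies on the platter: scene (225,197), side (288,177). Other cheese-shaped things are straw (289,252) and black (327,232) on the riser, purple (230,273), teal (167,183) and pink (353,288) on the counter. Next I check close up.

```bash
python3 - <<'E'
import cv2,numpy as np
a=cv2.imread("pics/scene0.png")[140:250,165:305]; b=cv2.imread("pics/side0.png")[155:255,200:350]
f=lambda x,s:cv2.resize(x,None,fx=s,fy=s,interpolation=cv2.INTER_CUBIC)
A=f(a,5)[:, :700]; cv2.imwrite("pics/cs.png",A); cv2.imwrite("pics/cd.png",f(b,5))
E
```

```text
(no output)
```

View pics/cs.png

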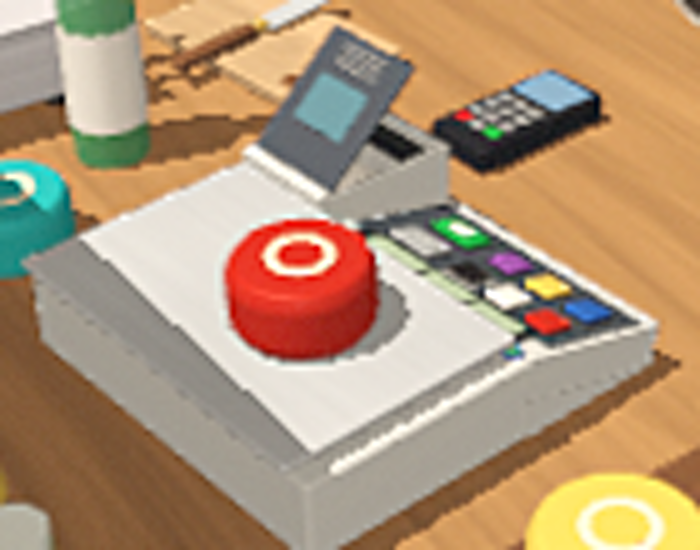

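View pics/cd.png

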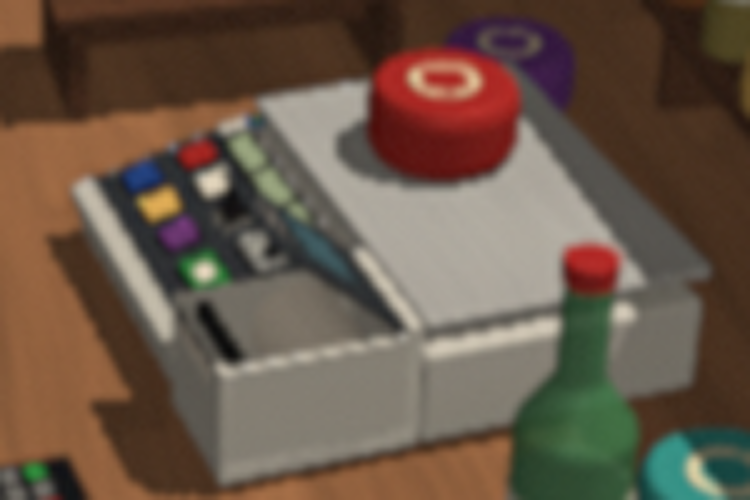

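```bash
cat > fit.py <<'E'
import numpy as np
from scipy.optimize import least_squares
from workcell import bot
T=np.tan(np.radians(15))
keys=dict(red=(-85,145),straw=(-130,100),ash=(-85,55),prn=(-130,-5),white=(-85,100),blue=(-130,145),violet=(-130,55),tare=(-85,-5))
def top(k):
    x,y=keys[k]; return np.array([x,y,48+(x+180)*T+7/np.cos(np.radians(15))])
def cov(a,y): # front upper corner of cover
    return np.array([-52-125*np.cos(a)+8*np.sin(a)*-1*-1*0, y, 104+125*np.sin(a)+8*np.cos(a)])
def W(p,X):
    c,s=np.cos(p[2]),np.sin(p[2]); return np.array([c*X[0]-s*X[1]+p[0],s*X[0]+c*X[1]+p[1],X[2]])
def proj(cam,X):
    c=cam['R']@X+cam['t']; u=cam['mtx']@c; return u[:2]/u[2]
E
cat > m1.py <<'E'
from fit import *
S=dict(red=(547,321),blue=(589,310),white=(507,295),straw=(547,286),violet=(511,263),prn=(461,232),tare=(418,239),ash=(468,271))
D=dict(blue=(142,176),red=(199,153),straw=(159,204),white=(213,181),violet=(179,232),ash=(233,206),prn=(204,268),tare=(262,249))
cs,cd=bot.camera_params("scene"),bot.camera_params("side")
obs=[(cs,k,np.array(v)/5+(165,140)-.4) for k,v in S.items()]+[(cd,k,np.array(v)/5+(200,155)-.4) for k,v in D.items()]
def r(p): return np.concatenate([proj(c,W(p,top(k)))-o for c,k,o in obs])
s=least_squares(r,[550,-150,0]); p=s.x
print(p,np.degrees(p[2]));print(np.round(s.fun.reshape(-1,2),1).tolist())
np.save("p.npy",p)
cc=[((335,27),-178),((413,67),-74)]
g=lambda a:np.concatenate([proj(cs,W(p,cov(a[0],y)))-(np.array(o)/5+(165,140)-.4) for o,y in cc])
a=least_squares(g,[.6]);print("cover",a.x,a.fun)
for k in("red","prn"):print(k,W(p,top(k)))
print("hinge",W(p,[-52,-126,112]),"front",W(p,cov(a.x[0],-126)),"frontshut",W(p,[-177,-126,112]), "wall -y",W(p,[-110,-178,112]))
E
python3 m1.py; python3 -c "
from workcell import bot;import numpy as np
print(bot.hold_point_z,[x for x in dir(bot) if x[0]!='_']); p=bot.camera_params('wrist');print({k:np.round(v,3).tolist() for k,v in p.items()})"
```

```text
[ 5.96449930e+02 -2.59378968e+01  1.31400495e-01] 7.528693775877657
[[-0.5, -1.2], [-0.7, -1.1], [-0.4, -1.0], [-0.2, -1.1], [-0.6, -1.2], [-0.4, -1.1], [0.1, -0.8], [-0.2, -1.0], [-0.2, -1.6], [-0.6, -1.5], [-0.1, -1.6], [0.4, -1.6], [-0.4, -1.4], [0.3, -0.9], [-0.2, -0.4], [-0.0, -1.5]]
cover [0.70545871] [ 0.95919198 -1.55186019  1.05499676 -0.91188933]
red [493.18439342 106.67518292  80.70210654]
prn [468.22572564 -47.92774364  68.64439288]
hinge [ 561.40706222 -157.66487734  112.        ] front [ 467.06316175 -170.13355706  191.13840368] frontshut [ 437.48464104 -174.04271388  112.        ] wall -y [ 510.72023879 -216.81592071  112.        ]
18.700000000000003 ['MotionError', 'camera_params', 'capture', 'finish_job', 'hold_point_z', 'read_state']
{'mtx': [[297.319, 0.0, 264.398], [0.0, 297.319, 190.897], [0.0, 0.0, 1.0]], 'tool_from_camera': [[0.0, -0.962, -0.273, 68.691], [1.0, 0.0, -0.0, -0.09], [0.0, -0.273, 0.962, -143.41], [0.0, 0.0, 0.0, 1.0]]}
```

```bash
cat >> m1.py <<'E'
print("--z free")
def r2(p): return np.concatenate([proj(c,W(p,top(k)+[0,0,p[3]]))-o for c,k,o in obs])
s=least_squares(r2,[550,-150,0,0]); print(s.x, np.round(np.abs(s.fun).max(),2)); np.save("p2.npy",s.x)
p=s.x[:3]
print("wine")
def ray(c,uv,z):
    d=np.linalg.inv(c['mtx']@c['R'])@[*uv,1]; o=-c['R'].T@c['t']; return o+d*(z-o[2])/d[2]
print(ray(cs,(181,115),300),ray(cd,(318,208),300),ray(cs,(187,170),0))
for k in("red","prn"):print(k,W(p,top(k)))
print("hit",W(p,[-132,-126,112]))
E
python3 m1.py|sed -n '/--/,$p'
```

```text
--z free
[ 5.96173884e+02 -2.52028838e+01  1.33363726e-01 -5.64010090e+00] 0.82
wine
[ 623.43901632 -393.95138565  300.        ] [ 606.08363712 -452.07062405  300.        ] [ 6.12370132e+02 -4.29811182e+02 -1.13686838e-13]
red [492.64819637 107.20720639  80.70210654]
prn [467.99309781 -47.44442184  68.64439288]
hit [ 482.10007557 -167.63590731  112.        ]
```

```bash
python3 -m creep '[2,2.5,1,0,0,-2.3,-1, 4.5,5.5,2,0,0,-4.6,-1, 7,8.6,2,0,0,-7,-1, 9.5,12,2,0,0,-9.3,-1, 12,15.2,2,0,0,-11.6,-1]' 20
python3 -m creep '[2.4,3,0,0,0,0,-1, 4.9,6.2,0,0,0,0,-1, 7.4,9.5,0,0,0,0,-1, 9.9,12.6,0,0,0,0,-1, 12,15.2,0,0,0,0,-1]'
python3 -m creep '[2,2.5,0,0,0,0,-1, 4,5,0,0,0,0,-1, 5.4,7.1,0,0,0,0,-1, 5.4,7.1,0,0,0,0,-1, 5.4,7.1,0,0,0,0,-1]'
cat > look.py <<'E'
from fit import *
import cv2,sys
s=bot.read_state(); im=bot.capture("wrist"); p=bot.camera_params("wrist"); q=np.load("p.npy")
im=im[:,:,::-1].copy()
cv2.imwrite(f"pics/{sys.argv[1]}raw.png",im)
M=p['tool_from_camera']
for k in keys:
    X=s['tcp_rot'].T@(W(q,top(k))-s['eef_pos']); c=M[:3,:3].T@(X-M[:3,3])
    th=np.arctan2(np.hypot(c[0],c[1]),c[2]); u=c[:2]/np.hypot(c[0],c[1])*th*p['mtx'][0,0]+p['mtx'][:2,2]
    cv2.drawMarker(im,tuple(int(v) for v in u.round()),(255,0,255),cv2.MARKER_CROSS,6,1)
cv2.imwrite(f"pics/{sys.argv[1]}.png",im)
print(s['time_s'],s['eef_pos'].round(1),s['ft_force'].round(2),s['finger_gap'])
E
python3 look.py w1
```

```text
time_s: 0.6
eef_pos: [309.0, -389.6, 250.9]
tcp_rot: [[0.992, 0.129, -0.0], [0.129, -0.992, 0.001], [-0.0, -0.001, -1.0]]
ft_force: [0.4, -1.3, -0.9]
finger_gap: 0.148
grip_force: 0.0
time_s: 1.1
eef_pos: [429.1, -237.3, 250.9]
tcp_rot: [[0.991, 0.132, -0.0], [0.132, -0.991, 0.001], [-0.0, -0.001, -1.0]]
ft_force: [1.3, -0.0, 0.1]
finger_gap: -0.0
grip_force: 0.0
time_s: 1.6
eef_pos: [482.1, -168.0, 250.9]
tcp_rot: [[0.991, 0.132, -0.001], [0.132, -0.991, 0.0], [-0.001, -0.0, -1.0]]
ft_force: [-1.0, -0.5, 0.4]
finger_gap: 0.001
grip_force: 0.0
1.6 [ 482.1 -168.   250.9] [-0.98 -0.49  0.37] 0.0006350865268632646
```

View pics/w1.png

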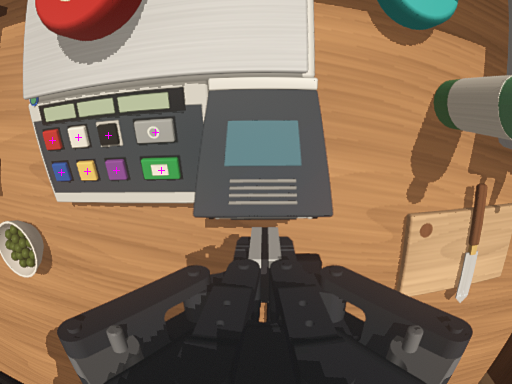

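The crosses (predicted key centres) sit on the keys, e.g. red (53,140) and print (161,170). The cover is ajar at (265,150), straight below the fingers. I now push down.

```bash
python3 -m creep '[0,0,-2,0,0,0,-1, 0,0,-4,0,0,0,-1, 0,0,-5.5,0,0,0,-1, 0,0,-6.5,0,0,0,-1, 0,0,-7.5,0,0,0,-1]'
python3 -m creep '[0,0,-1,0,0,0,-1, 0,0,-2,0,0,0,-1, 0,0,-3,0,0,0,-1, 0,0,-4,0,0,0,-1, 0,0,-5,0,0,0,-1]' | grep -E 'time|eef|ft'
```

```text
time_s: 2.15
eef_pos: [482.2, -169.1, 176.0]
tcp_rot: [[0.992, 0.13, 0.0], [0.13, -0.992, -0.0], [0.0, 0.0, -1.0]]
ft_force: [0.5, -0.4, 0.4]
finger_gap: 0.002
grip_force: 0.3
time_s: 2.65
eef_pos: [482.4, -168.2, 125.5]
ft_force: [0.7, 0.2, 0.5]
```

```bash
python3 -m creep '[0,0,-0.5,0,0,0,-1, 0,0,-0.9,0,0,0,-1, 0,0,-1.2,0,0,0,-1, 0,0,-1.4,0,0,0,-1, 0,0,-1.4,0,0,0,-1]' | grep -E 'time|eef|ft'
python3 -m creep '[0,0,-0.1,0,0,0,-1, 0,0,-0.2,0,0,0,-1, 0,0,-0.2,0,0,0,-1]' | grep -E 'time|eef|ft'
```

```text
time_s: 3.15
eef_pos: [482.5, -168.3, 112.3]
ft_force: [0.2, -0.3, 0.7]
time_s: 3.45
eef_pos: [482.7, -168.5, 111.9]
ft_force: [-4.3, 2.6, 9.8]
```

```bash
python3 -m creep '[0,0,-0.1,0,0,0,-1, 0,0,-0.1,0,0,0,-1]' | grep -E 'time|eef|ft'
python3 -m creep '[0,0,0.5,0,0,0,-1, 0,0,2,0,0,0,-1, 0,0,4,0,0,0,-1, 0,0,7,0,0,0,-1, 0,0,10,0,0,0,-1]' | grep -E 'time|eef|ft'
python3 look.py w2
```

```text
time_s: 3.65
eef_pos: [482.8, -168.5, 111.8]
ft_force: [-7.1, 3.9, 15.0]
time_s: 4.15
eef_pos: [482.1, -168.0, 210.0]
ft_force: [-0.4, 0.2, -0.6]
4.15 [ 482.1 -168.   210. ] [-0.37  0.22 -0.63] -0.0017266593666496566
```

View pics/w2.png

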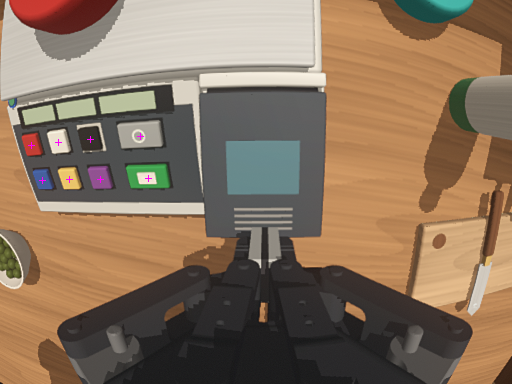

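The cover is shut flat (200–325, 88–235) and no cheese has moved. Next, the red key with the tool tilted along the keypad normal.

```bash
python3 -m creep '[0,4,0,0.4,-3,0,-1, 0,8.5,0,0.8,-6,0,-1, 0,13,0,1.2,-9,0,-1, 0,17.5,0,1.6,-12,0,-1, 0,22,0,1.97,-14.87,0,-1]' | grep -E 'time|eef|ft'
python3 -m creep '[0,3,-2,0,0,0,-1, 0.1,5.3,-5,0,0,0,-1, 0.1,5.3,-8,0,0,0,-1, 0.1,5.3,-9,0,0,0,-1, 0.1,5.3,-9,0,0,0,-1]' | grep -E 'time|eef|ft|rot'
python3 look.py w3; python3 - <<'E'
from fit import *
s=bot.read_state();q=np.load('p.npy');c,d=np.cos(q[2]),np.sin(q[2]);n=np.array([-c*.2588,-d*.2588,.9659])
X=W(q,top('red'));e=s['eef_pos']-X;print('height along n',e@n,'lateral',(e-n*(e@n)).round(1),n,s['tcp_rot'][:,2])
E
```

```text
time_s: 4.7
eef_pos: [482.2, 53.2, 209.6]
ft_force: [1.1, 0.4, -0.2]
time_s: 5.2
eef_pos: [482.2, 104.7, 117.8]
tcp_rot: [[0.959, 0.131, 0.253], [0.126, -0.991, 0.034], [0.256, -0.001, -0.967]]
ft_force: [0.0, -0.3, 0.0]
5.2 [482.2 104.7 117.8] [ 0.01 -0.34  0.05] -0.002349445231120617
height along n 40.059751522726486 lateral [ 0.6 -0.9  0.1] [-0.25656898 -0.03390867  0.9659    ] [ 0.25641953  0.03381525 -0.96597389]
```

View pics/w3.png

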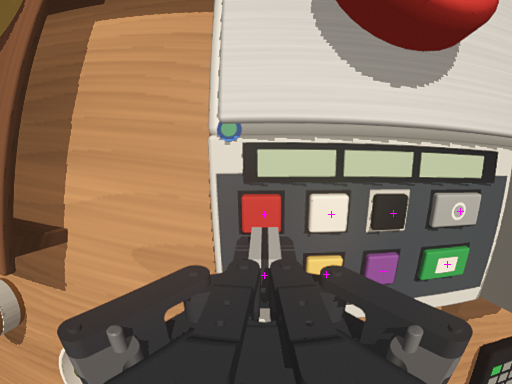

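The tips stand over the red key (261,213). The prediction is about 2 mm too far right, so I shift 0.2 cm left and go down along the normal.

```bash
python3 -m creep '[0.26,0.24,-0.97,0,0,0,-1, 0.51,0.27,-1.93,0,0,0,-1, 0.72,0.3,-2.7,0,0,0,-1, 0.87,0.32,-3.28,0,0,0,-1, 0.87,0.32,-3.28,0,0,0,-1]' | grep -E 'time|eef|ft'
python3 -m creep '[0.05,0.01,-0.19,0,0,0,-1, 0.1,0.01,-0.39,0,0,0,-1, 0.13,0.02,-0.48,0,0,0,-1, 0.13,0.02,-0.48,0,0,0,-1]' | grep -E 'time|eef|ft'
```

```text
time_s: 5.75
eef_pos: [491.5, 107.9, 85.3]
ft_force: [-0.2, 0.7, 1.1]
time_s: 6.15
eef_pos: [493.4, 108.2, 81.7]
ft_force: [0.4, -0.1, -0.1]
```

```bash
for i in 1 2 ; do python3 -m creep '[0.025,0,-0.1,0,0,0,-1, 0.05,0.01,-0.19,0,0,0,-1, 0.05,0.01,-0.19,0,0,0,-1]' | grep -E 'time|eef|ft'; done
```

```text
time_s: 6.45
eef_pos: [494.0, 108.2, 80.0]
ft_force: [-1.2, -0.7, 1.1]
time_s: 6.75
eef_pos: [494.6, 108.3, 78.0]
ft_force: [-1.5, -1.1, 4.0]
```

```bash
python3 -m creep '[0.025,0,-0.1,0,0,0,-1, 0.05,0.01,-0.19,0,0,0,-1, 0.05,0.01,-0.19,0,0,0,-1]' | grep -E 'time|eef|ft'
python3 -m creep '[0.025,0,-0.1,0,0,0,-1, 0.04,0.01,-0.14,0,0,0,-1, 0.04,0.01,-0.14,0,0,0,-1]' | grep -E 'time|eef|ft'
```

```text
time_s: 7.05
eef_pos: [495.0, 108.3, 76.6]
ft_force: [-5.4, -0.6, 10.2]
time_s: 7.35
eef_pos: [495.2, 108.4, 76.3]
ft_force: [-16.6, -4.6, 24.6]
```

```bash
python3 -m creep '[-0.13,-0.02,0.5,0,0,0,-1, -0.5,-0.07,1.9,0,0,0,-1, -1.0,-0.13,3.8,0,0,0,-1, -1.5,-0.2,5.8,0,0,0,-1, -1.5,-0.2,5.8,0,0,0,-1]' | grep -E 'time|eef|ft'
python3 -m creep '[-0.5,-3.5,0,0,0,0,-1, -1,-7,0,0,0,0,-1, -1.7,-11,0,0,0,0,-1, -2.4,-15.5,0,0,0,0,-1, -2.4,-15.5,-2.5,0,0,0,-1]' | grep -E 'time|eef|ft'
python3 look.py w4; cat > off.py <<'E'
from fit import *
s=bot.read_state();q=np.load('p.npy');c,d=np.cos(q[2]),np.sin(q[2]);n=np.array([-c*.2588,-d*.2588,.9659])
X=W(q,top('prn'));e=s['eef_pos']-X;print('height along n',e@n,'lateral',(e-n*(e@n)).round(1),s['ft_force'].round(1))
E
python3 off.py
```

```text
time_s: 7.85
eef_pos: [481.8, 106.6, 135.0]
ft_force: [0.6, 0.5, 0.6]
time_s: 8.35
eef_pos: [458.7, -54.9, 110.0]
ft_force: [0.3, 0.0, 0.1]
8.35 [458.7 -54.9 110. ] [0.32 0.03 0.1 ] -0.0008618048266580923
height along n 37.27454131005377 lateral [-4.4 -1.5 -1.2] [-2.8  1.6 -3.6]
```

View pics/w4.png

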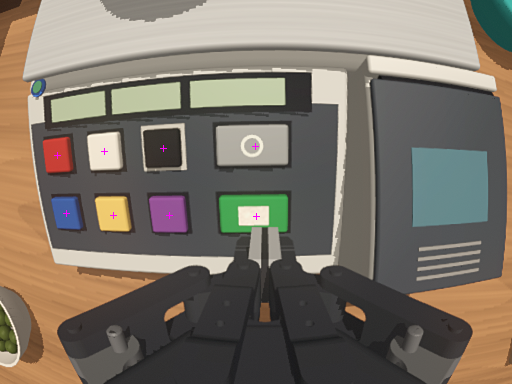

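The picture shows print key at (254,214), its predicted centre 2 px right of it, and the red key back up. The arm was still settling, so I re-read after a hold.

```bash
python3 -m creep '[0,0,0,0,0,0,-1, 0,0,0,0,0,0,-1]' | grep -E 'time|eef|ft'; python3 off.py
```

```text
time_s: 8.6
eef_pos: [456.1, -47.6, 107.2]
ft_force: [0.1, -0.6, -1.0]
height along n 40.381459531100525 lateral [-1.8  1.7 -0.4] [ 0.1 -0.6 -1. ]
```

```bash
python3 -m creep '[0.4,0,-0.97,0,0,0,-1, 0.65,0.02,-1.93,0,0,0,-1, 0.9,0.05,-2.8,0,0,0,-1, 1.08,0.07,-3.5,0,0,0,-1, 1.13,0.08,-3.67,0,0,0,-1]' | grep -E 'time|eef|ft'
python3 -m creep '[0.025,0,-0.1,0,0,0,-1, 0.05,0.01,-0.19,0,0,0,-1, 0.05,0.01,-0.19,0,0,0,-1]' | grep -E 'time|eef|ft'; python3 off.py
python3 -m creep '[0.025,0,-0.1,0,0,0,-1, 0.05,0.01,-0.19,0,0,0,-1, 0.05,0.01,-0.19,0,0,0,-1]' | grep -E 'time|eef|ft'; python3 off.py
```

```text
time_s: 9.1
eef_pos: [467.1, -47.0, 69.8]
ft_force: [0.2, 0.2, -0.1]
time_s: 9.4
eef_pos: [468.2, -47.7, 69.2]
ft_force: [0.2, 0.3, 0.0]
height along n 0.5462368740059789 lateral [0.1 0.3 0. ] [0.2 0.3 0. ]
time_s: 9.7
eef_pos: [468.9, -47.7, 67.4]
ft_force: [-0.4, -0.7, 1.8]
height along n -1.3944444087148138 lateral [0.3 0.2 0.1] [-0.4 -0.7  1.8]
```

```bash
python3 -m creep '[0.025,0,-0.1,0,0,0,-1, 0.05,0.01,-0.19,0,0,0,-1, 0.08,0.01,-0.29,0,0,0,-1, 0.1,0.01,-0.39,0,0,0,-1, 0.1,0.01,-0.39,0,0,0,-1]' | grep -E 'time|eef|ft'; python3 off.py
python3 -m creep '[0.025,0,-0.1,0,0,0,-1, 0.03,0,-0.12,0,0,0,-1, 0.03,0,-0.12,0,0,0,-1]' | grep -E 'time|eef|ft'; python3 off.py
```

```text
time_s: 10.2
eef_pos: [469.8, -47.6, 64.1]
ft_force: [-8.0, -0.3, 14.0]
height along n -4.80679610260277 lateral [0.3 0.2 0.1] [-8.  -0.3 14. ]
time_s: 10.5
eef_pos: [469.9, -47.6, 63.8]
ft_force: [-18.1, 0.3, 28.3]
height along n -5.113907114740074 lateral [0.4 0.1 0.1] [-18.1   0.3  28.3]
```

Fully down on the stop (33 N). I retract and take a last look.

```bash
python3 -m creep '[-0.13,-0.02,0.5,0,0,0,-1, -0.5,-0.07,1.9,0,0,0,-1, -1.0,-0.13,3.8,0,0,0,-1, -2,-0.2,7,0,0,0,-1, -3,-0.2,10.5,0,0,0,-1]' | grep -E 'time|eef|ft'
python3 -m creep '[-1,0,2,0,0,0,-1, -2,0,4,0,0,0,-1, -2,0,4,0,0,0,-1, -2,0,4,0,0,0,-1, -2,0,4,0,0,0,-1]' | grep -E 'time|eef|ft'
python3 look.py w5
```

```text
time_s: 11.0
eef_pos: [438.5, -48.7, 166.6]
ft_force: [0.5, -0.3, 0.2]
time_s: 11.5
eef_pos: [419.4, -48.9, 205.3]
ft_force: [0.1, 0.1, -0.9]
11.5 [419.4 -48.9 205.3] [ 0.12  0.15 -0.86] 0.0035186266657094207
```

View pics/w5raw.png

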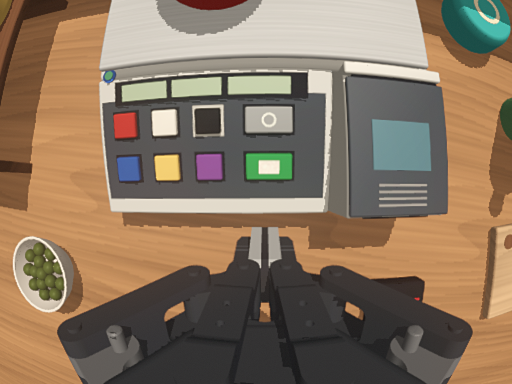

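The cover is shut at (400,145), all keys are up (red 125,125; print 269,167), and the robot touches nothing.

```bash
python3 -c "
from workcell import bot
print(bot.finish_job())"
```

```text
the job is handed in; nothing more can be done
None
```

The job is handed in: I pushed the cover shut, then pressed the red key (the red cheese is on the scale) and the green print key fully down; both came back up, and nothing else was seen to move or be touched (about 11.5 s used).

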